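# Pick the solid slug on the balance and seat it in the sprung nest

## Robot

A 6-joint arm with a two-finger parallel gripper is mounted at the origin on a cart in front of the work surface, level with it; the furniture and walls round the work are solid. World frame = base frame: x ahead of the robot, y to its left, z up, the work surface at z = 0. Lengths are in mm, angles in rad, forces in N, time in s.
With the tool pointing down it reaches from about 275 to 1000 mm from the base axis. Payload 8.4 kg.
Tool frame: the origin (TCP) lies at the very end of the fingers, on their centre line; the grasp point (between the pads) lies r.hold_point_z behind it (r.hold_point_z is the distance from the TCP to the grasp point, in mm); x points along the fingers, z is the direction in which the jaws open and shut, and the axes are right-handed (so a half turn about x gives the same grasp; the last joint's range is limited). The gripper opens to 85 mm and grips with 20 to 120 N. Pads are 22 mm wide; open, the fingers measure 114 mm over their backs; the gripper's body (76 mm by 85 mm) begins 54 mm behind the grasp point. The pads swing forward as they close: fully open they stand 13 mm farther back than shut.
Start: joints at [1.249, 0.353, 1.633, -0, 1.155, -0.002], TCP at [196.484, 593.314, 208.281] pointing down, gripper open.
Joint ranges: [-2.63, 2.63], [-0.92, 2.1], [0.06, 2.66], [-1.3, 4.44], [0, 2.69], [-3.02, 3.02]. Speed limits (rad/s): [2.22, 2.22, 2.79, 3.14, 3.14, 3.14].

## Interface

Orientations are given as [roll, pitch, yaw] about the fixed x, y, z axes, in that order (R = Rz(yaw) Ry(pitch) Rx(roll)).
In Python, from rig import r gives the robot as it stands.
- The arm moves only by the tool jog_arm, never from a script. Its argument "series" is a list of rows, each a list of 7 numbers: the turn, a rotation vector about the tool's x, y, z in degrees, then the shift along the tool's x, y, z in cm, then the opening, from 0 (shut) to 1 (fully open). In form: [[wx, wy, wz, tx, ty, tz, fingers], ...]. A call has 1 to 20 rows; each row shifts and turns the commanded pose from where the row before left it, along the tool's axes as they then stand; what a row does not reach is not made up. A row lasts 1/10 s, in which the tool goes at most 50 mm and 8.59 degrees, less where a joint would pass 70% of its speed; a pose out of reach is approached as far as the arm can. A call with a gripper value outside its range is refused whole. The fingers move at their own pace and stop on an object; "force" is the grip in N (left out, the last holds). Time passes only in rows, so rows that do not move let the fingers close. It gives the time, the measured TCP pose, the force and the opening at its end, in the units of the state.
- r.sense(): the state, without advancing time (a new reading comes with each control period).
- r.grab_frame(name): name is "side" or "top"; returns (picture, depth): 480x640x3 uint8, red, green, blue; 480x640 float32, mm along the optical axis (not along the pixel's ray), 0 where there is no reading.
- r.get_calibration(name): a dict with "mtx" (3x3 intrinsics, pixels), "position" and "rotation" of the camera in the world. Camera axes: x right, y down, z forward; pixel columns grow to the right and rows downward; lengths in mm; the calibration is good to about 2 mm. A picture is of the moment at which its call begins. get_calibration takes no time and is no camera call.
- r.sign_off(): hands the job in, once; it reports no verdict.
The state is a dict: "clock": time; "qpos": joint angles; "qvel": joint speeds; "joint_efforts": joint torques, N m; "eef_pos": TCP position; "tcp_rot": TCP orientation; "contact_force": force on the tool from outside, world axes, zero at the start; "wrist_torque": the same for the moment, N m; "opening": opening from 0.0 (shut) to 1.0 (fully open).
Only numpy, scipy, OpenCV 4.12 (cv2) and the standard library are available. Lean on these libraries where they do the work, as an engineer would, in place of code of your own. Each camera call takes 0.05 s, during which the arm holds its last target.

## Task

Two steel slugs look alike, but one is cored out. Set them upright in opposite pans of the pivot balance, let go and let the beam settle; then take the slug whose side dropped and seat it fully down in the bore of the sprung nest, feeling for the bore with light pressure and never forcing it (stay under 20 N), and leave the other standing in its pan. Do not disturb the things around.

Things in the scene. Friction and masses are not known exactly. Their poses are not given: they have to be found in the camera images.
- slug_1: one of two plain steel slugs that look exactly alike (one is cored out inside and lighter by at least a quarter): an upright cylinder 26 mm in diameter and 58 mm tall, its lower end tapered to 23 mm over the last 4 mm; starts standing on the table. Origin at the centre of its underside, z up along its axis. 0.09 to 0.24 kg.
- slug_2: one of two plain steel slugs that look exactly alike (one is cored out inside and lighter by at least a quarter): an upright cylinder 26 mm in diameter and 58 mm tall, its lower end tapered to 23 mm over the last 4 mm; starts standing on the table. Origin at the centre of its underside, z up along its axis. 0.09 to 0.24 kg.
- balance: fixed pivot balance: base plate 76 x 250 x 10 mm, the beam along its y axis; origin at the centre of the underside, z up. The beam turns about an axis along x, 52 mm above the table; the cheeks at the pivot reach 62 mm.
- beam (a joint): tilt of the beam, rad, -0.09 to 0.09 (its stops): positive when the left (+y) pan is up and the right (-y) pan is down. The beam is nearly balanced when empty and stays where it is left; it swings over in about half a second.
- pan_left (a point): centre of the floor of the round pan at the beam's +y end, 100 mm from the pivot; moves with the beam. Pan: inner diameter 36 mm, rim 6 mm above this floor, outer diameter 42 mm.
- pan_right (a point): the same at the beam's -y end.
- nest: fixed nest: base plate 90 (x) x 104 (y) mm, two rails along y with tops at 32 mm; origin on the table, 16 mm to the -y side of the plate's centre, z up. Between the rails a steel bushing block 60 (x) x 64 (y) mm lies on a spring: it starts to sink at about 4 N of push and gives about 2 N per mm, up to 7 mm. Pressing a slug on the nest with over 20 N spoils it.
- nest_top (a point): fixed point of the nest, 43 mm above its origin, level with the bushing block's flat top. The block has one round blind bore, 28 mm wide, 22 mm deep. The bore's centre lies anywhere from 6 to 26 mm from this point towards the nest's +y (and at its x): the block was set there and stiff friction (over 50 N) keeps it. The offset is not measured; find the bore by feel.
- oil_bottle: bystander: small bottle, 34 mm across and 95 mm tall, standing; origin at the underside. Leave alone.
- stop_block: bystander: aluminium block 36 x 60 x 22 mm; origin at the underside. Leave alone.
- marker: bystander: marker pen lying along its y, 14 x 136 x 14 mm; origin at the underside. Leave alone.

How it is judged (in metres and radians):
On the way, in this order (a step that is already met when the one before it is completed fails the run):
1. the two slugs stand in opposite pans, let go, and the beam has dropped on the heavier one's side ((((distance between slug_1 and pan_left below 0.009 m and angle between slug_1's own z axis and vertical below 0.15 rad) and (distance between slug_2 and pan_right below 0.009 m and angle between slug_2's own z axis and vertical below 0.15 rad) and value of joint beam below -0.06 rad) or ((distance between slug_1 and pan_right below 0.009 m and angle between slug_1's own z axis and vertical below 0.15 rad) and (distance between slug_2 and pan_left below 0.009 m and angle between slug_2's own z axis and vertical below 0.15 rad) and value of joint beam above 0.06 rad)) and contact force between the fingers and slug_1 below 0.2 N and contact force between the fingers and slug_2 below 0.2 N and contact force between each of the arm, the fingers and balance below 0.2 N and linear speed of each of slug_1, slug_2 below 0.02 m/s), for 0.3 s.
2. the heavier slug is seated fully down in the nest's bore (z of slug_1 in the frame of nest between 0.015 and 0.0235 m and horizontal distance between slug_1 and nest below 0.029 m and y of slug_1 in the frame of nest above 0.003 m and angle between slug_1's own z axis and vertical below 0.08 rad), for 0.2 s.
At the end, for the whole second after the job is handed in: The heavier slug stands in the nest's bore, underside within 2.5 mm of the bore's floor, upright within 0.08 rad, let go and still; the lighter slug stands in one of the pans (underside centre within 9 mm of the pan's centre, tilt under 0.15 rad) (all of step 2 and ((distance between slug_2 and pan_left below 0.009 m and angle between slug_2's own z axis and vertical below 0.15 rad) or (distance between slug_2 and pan_right below 0.009 m and angle between slug_2's own z axis and vertical below 0.15 rad)) and contact force between the fingers and slug_1 below 0.1 N and linear speed of each of slug_1, slug_2 below 0.01 m/s); the robot touches nothing.
It fails at once if a slug is pressed on the nest with more than 20 N (contact force between any of slug_1, slug_2 and nest above 20 N).
It fails at once if a bystander is moved by more than 30 mm (distance of any of oil_bottle, stop_block, marker from where it was at the start of the episode above 0.03 m).
It also fails if it takes over 69 s, if anything falls off the work surface, if the arm or the gripper's body presses on something with over 40 N, if the wrist force passes 120 N, or if a joint passes its speed limit or range.

## Working session

There is one attempt and no reset: what is moved stays moved. The work goes in short steps, Python scripts to look and compute and a tool call to move; the robot and the scene stay as the last step left them, time stands still between calls to the robot, and variables do not carry over. Pictures are saved under pics/ and viewed, and the job is handed in when it is done.

Besides the shell and the picture viewer there is one more tool, called after "Request:" by a JSON object that holds its "api" and its "payload". jog_arm: Moves the arm, as the interface text tells. Its arguments: {"type":"object","properties":{"series":{"type":"array"},"force":{"type":"number"}},"required":["series"]}

```bash
mkdir -p pics; ls
cat > h.py <<'E'
import numpy as np, cv2
from rig import r
from scipy.spatial.transform import Rotation as R
def shot(name,tag):
    p,d=r.grab_frame(name); cv2.imwrite(f'pics/{tag}.png',p[:,:,::-1]); np.save(f'pics/{tag}.npy',d); return p,d
def pt(name,d,u,v,z=None):
    c=r.get_calibration(name);K=np.array(c['mtx']);P=np.array(c['position'],float);Q=np.array(c['rotation'],float)
    if Q.shape!=(3,3): print('rotshape',Q.shape)
    ray=Q@np.linalg.inv(K)@np.array([u,v,1.0])
    if z is None: return P+ray*d[int(v),int(u)]
    return P+ray*(z-P[2])/ray[2]
E
python3 - <<'E'
from h import *
for n in('side','top'):
    shot(n,n+'0'); print(r.get_calibration(n))
print(r.sense(), r.hold_point_z)
E
```

```text
pics
{'mtx': array([[508.52809772,   0.        , 319.75996885],
       [  0.        , 508.52809772, 239.95848212],
       [  0.        ,   0.        ,   1.        ]]), 'position': array([228.06519402, 461.82570067, 369.31950441]), 'rotation': array([-1.95134912,  0.01575048, -2.7652214 ])}
{'mtx': array([[570.89786721,   0.        , 325.49568817],
       [  0.        , 570.89786721, 244.14761702],
       [  0.        ,   0.        ,   1.        ]]), 'position': array([ 337.50890647, -267.98179422, 1048.73026232]), 'rotation': array([-2.96400809, -0.0095956 , -1.58354796])}
{'clock': 0.1, 'qpos': array([ 1.24859166e+00,  3.53592792e-01,  1.63406911e+00, -1.42944716e-05,
        1.15521971e+00, -2.38804768e-03]), 'qvel': array([ 0.00030156, -0.00250857, -0.00219543,  0.00160778, -0.00022059,
        0.00096804]), 'joint_efforts': array([-1.24729202e-03, -6.06352901e+01, -3.42818177e+01, -1.20009304e-04,
        3.86821164e-03, -5.52002177e-05]), 'eef_pos': array([196.34382167, 592.86291013, 207.62409971]), 'tcp_rot': array([-3.13384087,  1.5695073 , -1.88285538]), 'contact_force': array([-0.27727894, -0.52788715,  0.11664365]), 'wrist_torque': array([-0.06209018, -0.01910966,  0.00277791]), 'opening': 0.9962407281768698} 18.700000000000003
```

Run:
```python
s=open('h.py').read().replace("    if Q.shape!=(3,3): print('rotshape',Q.shape)\n","    Q=R.from_euler('xyz',Q).as_matrix()\n");open('h.py','w').write(s)
from h import *
d=np.load('pics/top0.npy');
print(pt('top',d,320,240),pt('top',d,100,240))
d=np.load('pics/side0.npy');print(pt('side',d,320,240),pt('side',d,320,400))
```

```text
[ 527.68292802 -270.20649686   31.55254964] [ 687.58744057  442.84184415 -781.82755538]
[ 525.72009775 -278.7467668    49.97886733] [398.58213815  45.42169754   1.44235693]
```

View pics/top0.png

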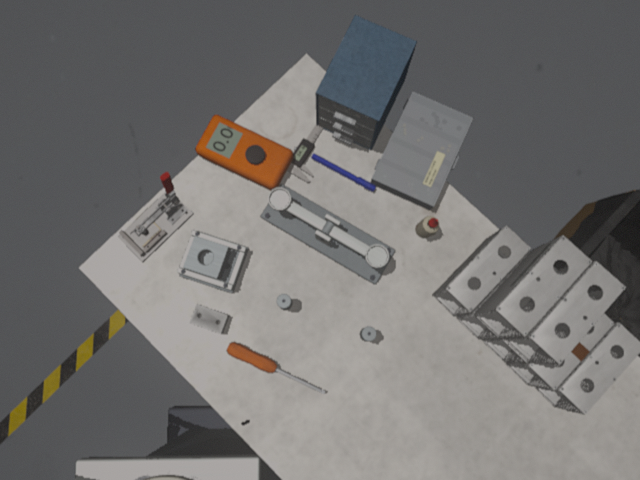

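View pics/side0.png

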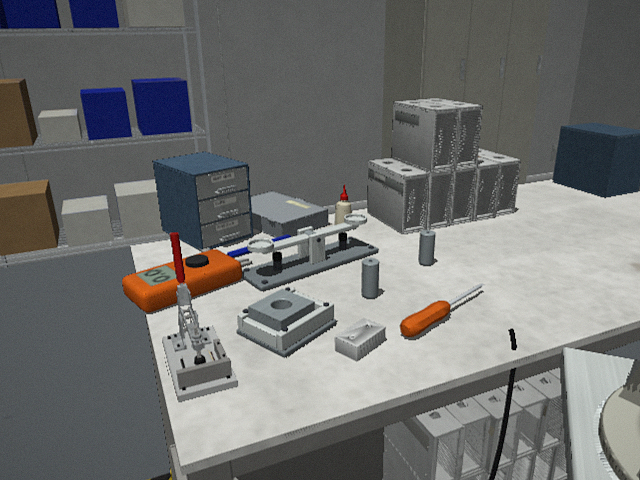

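The top view shows the balance with pans near (280,202) and (377,256), slugs near (285,302) and (370,335), the nest near (210,258), the stop block at (210,318), the bottle at (430,227) and the marker at (343,172). I'll enlarge these.

Run:
```python
import cv2
a=cv2.imread('pics/top0.png')
cv2.imwrite('pics/c1.png',cv2.resize(a[175:290,255:405],None,fx=5,fy=5,interpolation=cv2.INTER_CUBIC))
cv2.imwrite('pics/c2.png',cv2.resize(a[225:345,170:300],None,fx=5,fy=5,interpolation=cv2.INTER_CUBIC))
cv2.imwrite('pics/c3.png',cv2.resize(a[285:355,265:395],None,fx=6,fy=6,interpolation=cv2.INTER_CUBIC))
```

```text
(no output)
```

View pics/c1.png

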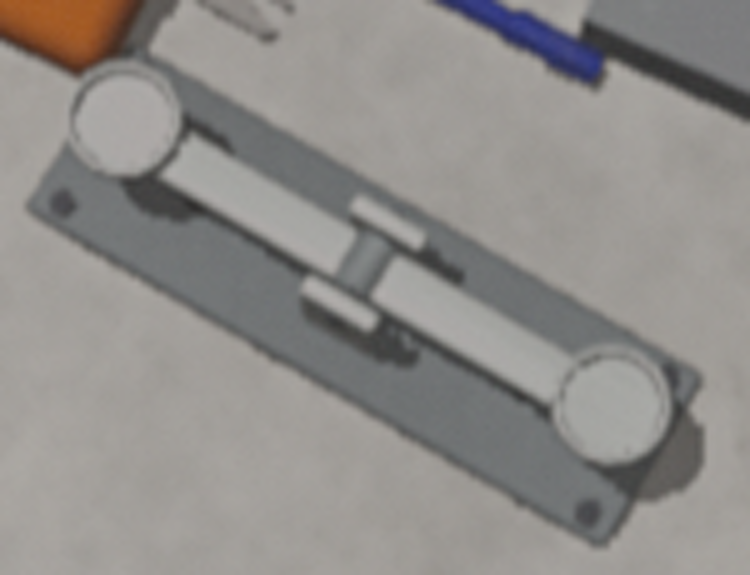

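View pics/c2.png

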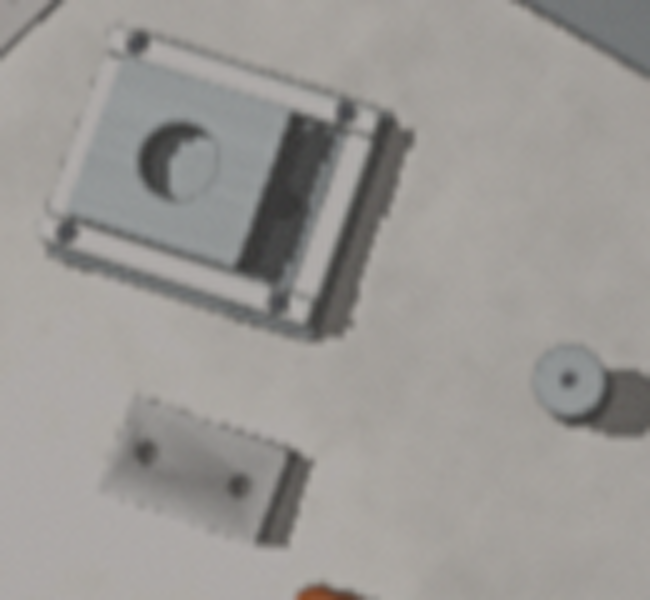

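View pics/c3.png

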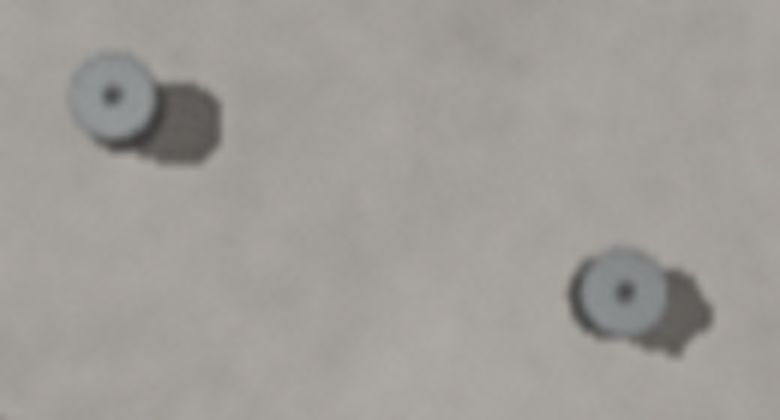

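Run:
```python
from h import *
d=np.load('pics/top0.npy'); f=lambda u,v,z=None:pt('top',d,u,v,z).round(1)
np.set_printoptions(suppress=True)
for n,u,v in [('panA',280.2,199),('panB',377.4,256.2),('s1',284,301.2),('s2',368.8,333.7),('blk',222,262),('borefl',207.5,258.5),('pivot',328,229)]:
    print(n,f(u,v), [np.median(d[int(v)-1:int(v)+2,int(u)-1:int(u)+2])])
g=lambda u,v:(u,v)
print('s', f(283.6,300.8,58),f(368.4,333.3,58))
print('pans',f(279.8,198.6,60),f(377,255.8,60))
print('bore',f(205.4,257,43))
c=lambda x,y,s,ox,oy:((x+.5)/s-.5+ox,(y+.5)/s-.5+oy)
# bore extents along crop2; block corners z43
for n,x,y in [('TL',118,58),('TR',292,110),('BR',238,272),('BL',70,213)]: print(n,f(*c(x,y,5,170,225),43))
for n,x,y in [('rTL',112,30),('rTR',395,110),('rBR',315,325),('rBL',48,225)]: print(n,f(*c(x,y,5,170,225),32))
for n,x,y in [('BL',30,207),('BR',602,543),('TR',698,378)]: print('base',n,f(*c(x,y,5,255,175),10))
print('stop',f(*c(195,475,5,170,225),22)); print('bottle',f(430,227),f(430,227,90)); print(f(343,172,14))
# depth z maps near things
for nm,(u,v) in dict(panA=(280,199),panB=(377,256)).items():
    print(nm,[f(u+k,v)[2] for k in range(-14,15,2)])
```

```text
panA [ 597.6 -200.    59.6] [np.float32(1017.1915)]
panB [ 492.1 -370.4   61.7] [np.float32(1000.3812)]
s1 [ 415.6 -206.7   59.3] [np.float32(986.8375)]
s2 [ 358.2 -352.1   58. ] [np.float32(978.1558)]
blk [487.8 -95.5  42. ] [np.float32(1014.1619)]
borefl [497.  -66.3  25.6] [np.float32(1034.9796)]
pivot [ 541.7 -284.5   61.6] [np.float32(1009.4204)]
s [ 416.4 -206.    58. ] [ 358.9 -351.4   58. ]
pans [ 598.3 -199.3   60. ] [ 493.1 -369.8   60. ]
bore [497. -66.  43.]
TL [535.  -43.3  43. ]
TR [ 515.4 -105.8   43. ]
BR [457.4 -87.8  43. ]
BL [479.1 -27.9  43. ]
rTL [547.5 -38.4  32. ]
rTR [ 516.9 -141.2   32. ]
rBR [ 439.4 -113.6   32. ]
rBL [476.4 -17.5  32. ]
base BL [ 578.4 -160.1   10. ]
base BR [ 450.3 -369.9   10. ]
base TR [ 511.  -407.1   10. ]
stop [387.4 -70.2  22. ]
bottle [ 542.3 -464.1   66.4] [ 537.4 -459.4   90. ]
[ 660.9 -315.    14. ]
panA [np.float64(1.1), np.float64(64.0), np.float64(61.7), np.float64(58.9), np.float64(61.5), np.float64(65.7), np.float64(62.0), np.float64(59.6), np.float64(62.0), np.float64(59.6), np.float64(61.2), np.float64(58.5), np.float64(65.3), np.float64(11.8), np.float64(12.4)]
panB [np.float64(10.0), np.float64(66.3), np.float64(60.2), np.float64(60.6), np.float64(60.4), np.float64(58.3), np.float64(59.6), np.float64(61.7), np.float64(60.1), np.float64(59.7), np.float64(57.8), np.float64(59.9), np.float64(66.2), np.float64(10.3), np.float64(10.4)]
```

```bash
cat >> h.py <<'E'
np.set_printoptions(suppress=True,precision=2)
def rel(target,jaw):
    """print turn about tool x (deg) and tool-frame shift(cm) AFTER that turn, to reach TCP target with jaw axis"""
    s=r.sense(); M=R.from_euler('xyz',s['tcp_rot']).as_matrix()
    z=np.array([*jaw,0.])/np.hypot(*jaw); best=None
    for sg in(1,-1):
        x=np.array([0,0,-1.]); zz=sg*z; y=np.cross(zz,x); T=np.c_[x,y,zz]
        rv=R.from_matrix(M.T@T).as_rotvec(degrees=True)
        sh=T.T@(np.array(target)-s['eef_pos'])/10
        print('rotvec',rv,'shift cm (turned frame)',sh, 'now frame',M.T@(np.array(target)-s['eef_pos'])/10)
    print('q6',s['qpos'][5],'eef',s['eef_pos'],'F',s['contact_force'],'op',round(s['opening'],3),'t',s['clock'])
JB=(0.851,-0.525)
E
python3 - <<'E'
from h import *
print(R.from_euler('xyz',r.sense()['tcp_rot']).as_matrix())
rel([416.4,-206,150],JB); rel([358.9,-351.4,150],JB)
E
```

```text
[[-0.   -0.95  0.31]
 [-0.    0.31  0.95]
 [-1.   -0.   -0.  ]]
rotvec [103.35  -0.05   0.07] shift cm (turned frame) [  5.76 -56.44  60.67] now frame [  5.85 -46.   -68.91]
rotvec [-76.65  -0.06  -0.05] shift cm (turned frame) [  5.76  56.44 -60.67] now frame [  5.85 -46.   -68.91]
q6 -0.002388047680994217 eef [196.34 592.86 207.62] F [-0.28 -0.53  0.12] op 0.996 t 0.1
rotvec [103.35  -0.05   0.07] shift cm (turned frame) [  5.76 -71.83  63.41] now frame [  5.87 -45.12 -84.52]
rotvec [-76.65  -0.06  -0.05] shift cm (turned frame) [  5.76  71.83 -63.41] now frame [  5.87 -45.12 -84.52]
q6 -0.002388047680994217 eef [196.34 592.86 207.62] F [-0.28 -0.53  0.12] op 0.996 t 0.1
```

Request:
{"api": "jog_arm", "payload": {"series": [[0,0,0,0,-2.3,-3.445,1],[0,0,0,0,-2.3,-3.445,1],[0,0,0,0,-2.3,-3.445,1],[0,0,0,0,-2.3,-3.445,1],[0,0,0,0,-2.3,-3.445,1],[0,0,0,0,-2.3,-3.445,1],[0,0,0,0,-2.3,-3.445,1],[0,0,0,0,-2.3,-3.445,1],[0,0,0,0,-2.3,-3.445,1],[0,0,0,0,-2.3,-3.445,1],[0,0,0,0,-2.3,-3.445,1],[0,0,0,0,-2.3,-3.445,1],[0,0,0,0,-2.3,-3.445,1],[0,0,0,0,-2.3,-3.445,1],[0,0,0,0,-2.3,-3.445,1],[0,0,0,0,-2.3,-3.445,1],[0,0,0,0,-2.3,-3.445,1],[0,0,0,0,-2.3,-3.445,1],[0,0,0,0,-2.3,-3.445,1],[0,0,0,0,-2.3,-3.445,1]], "force": 40}}

```text
clock: 2.1
eef_pos: [416.5, -207.2, 208.1]
tcp_rot: [1.104, 1.571, 2.354]
contact_force: [0.6, 0.2, -0.4]
opening: 0.999
```

Request:
{"api": "jog_arm", "payload": {"series": [[8.58,0,0,0.5,0,0,1],[8.58,0,0,0.5,0,0,1],[8.58,0,0,0.5,0,0,1],[8.58,0,0,0.5,0,0,1],[8.58,0,0,0.5,0,0,1],[8.58,0,0,0.5,0,0,1],[8.58,0,0,0.5,0,0,1],[8.58,0,0,0.5,0,0,1],[8.58,0,0,0.5,0,0,1],[8.58,0,0,0.5,0,0,1],[8.58,0,0,0.5,0,0,1],[8.58,0,0,0.5,0,0,1],[0,0,0,0,0,0,1]]}}

```text
clock: 3.4
eef_pos: [415.9, -205.1, 147.6]
tcp_rot: [-3.049, 1.569, 2.686]
contact_force: [0.1, 0.2, 0.8]
opening: 1.0
```

Run:
```python
from h import *
rel([416.4,-206,26],JB)
shot('side','side1'); shot('top','top1')
```

```text
rotvec [ 0.25 -0.09  0.01] shift cm (turned frame) [12.16 -0.05  0.09] now frame [12.16 -0.05  0.11]
rotvec [-179.75   -0.01   -0.14] shift cm (turned frame) [12.16  0.05 -0.09] now frame [12.16 -0.05  0.11]
q6 0.08705699955434518 eef [ 415.93 -205.06  147.56] F [0.08 0.19 0.83] op 1.0 t 3.4
```

View pics/side1.png

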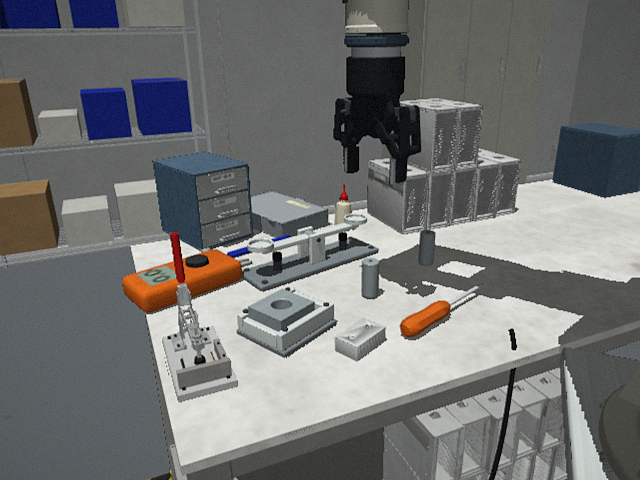

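View pics/top1.png

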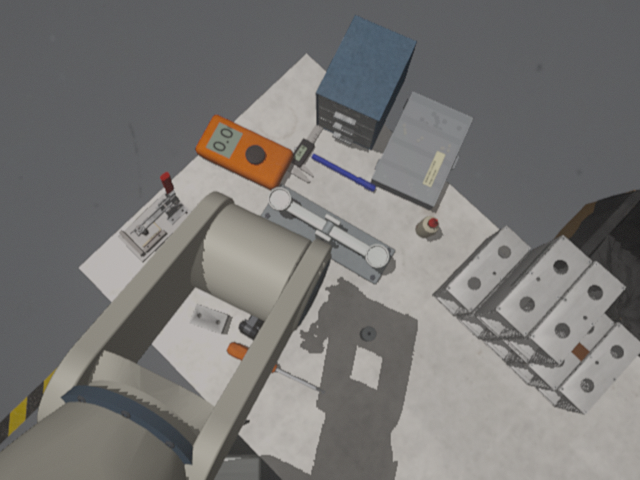

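The side view shows open fingertips at (351,173) and (401,183), above the slug with its top at about (371,262). I'll cross-check the slug and tip positions using the side camera.

Run:
```python
from h import *
a=cv2.imread('pics/side1.png')
cv2.imwrite('pics/c4.png',cv2.resize(a[130:305,325:450],None,fx=4,fy=4,interpolation=cv2.INTER_CUBIC)[:600])
cv2.imwrite('pics/c5.png',cv2.resize(a[225:305,340:450],None,fx=7,fy=7,interpolation=cv2.INTER_CUBIC))
```

```text
(no output)
```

View pics/c5.png

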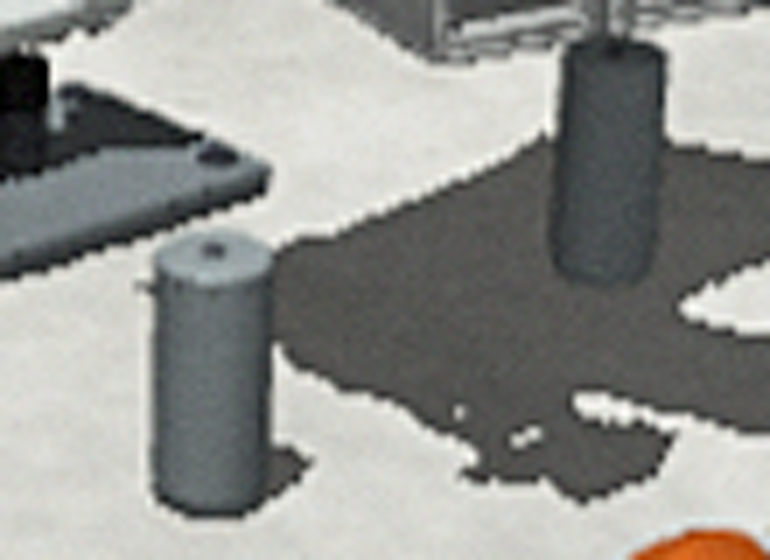

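View pics/c4.png

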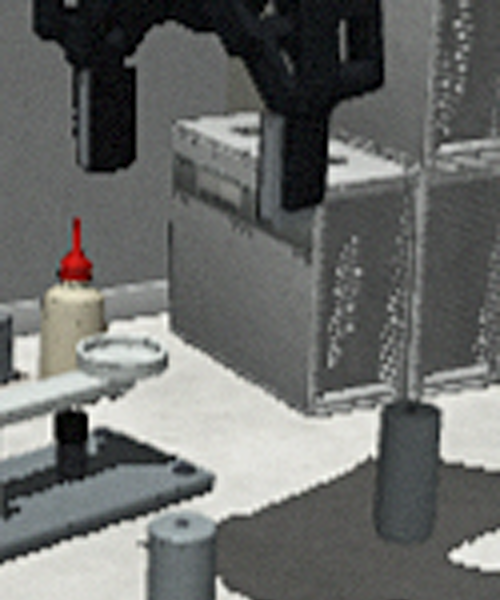

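Run:
```python
from h import *
d=np.load('pics/side1.npy')
print(pt('side',d,370.1,260.6,58),pt('side',d,427,231.3,58))
# pans/bore from side0
a=cv2.imread('pics/side0.png')
cv2.imwrite('pics/c6.png',cv2.resize(a[205:350,230:385],None,fx=4,fy=4,interpolation=cv2.INTER_CUBIC))
c=r.get_calibration('side');Q=R.from_euler('xyz',c['rotation']).as_matrix()
s=r.sense()['eef_pos']
for X in [s,s+[0,0,13]]:
    p=c['mtx']@Q.T@(X-c['position']); print(p[:2]/p[2])
```

```text
[ 417.34 -207.97   58.  ] [ 360.51 -357.71   58.  ]
[371.53 203.41]
[371.73 194.6 ]
```

View pics/c6.png

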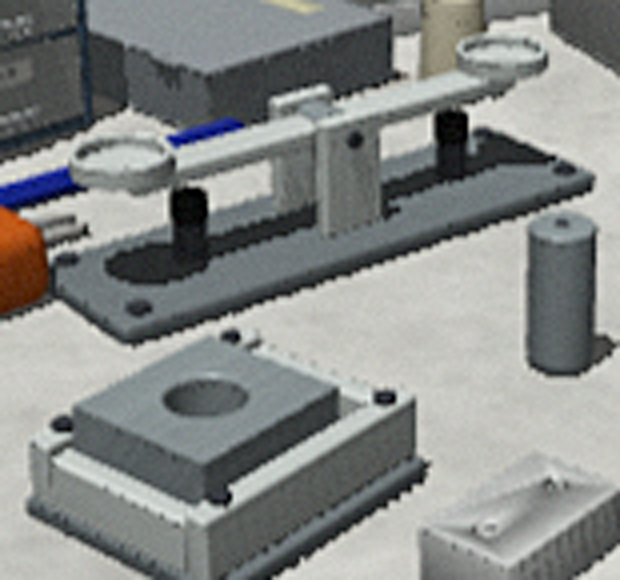

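Run:
```python
from h import *
d=np.load('pics/side1.npy')
for u,v in [(351,168),(347,168),(355,168),(351,160),(399,178),(401,181),(396,178),(404,178),(350,172),(400,183)]: print(u,v,pt('side',d,u,v))
# pts cloud of gripper below z 200
c=r.get_calibration('side');Q=R.from_euler('xyz',c['rotation']).as_matrix()
v,u=np.mgrid[130:215,325:450]; Z=d[130:215,325:450]
P=(np.stack([u,v,np.ones_like(u)],-1)@np.linalg.inv(c['mtx']).T*Z[...,None])@Q.T+c['position']
m=(Z>0)&(np.hypot(P[...,0]-416,P[...,1]+206)<75)&(P[...,2]>100)
X=P[m]; print(len(X),np.percentile(X[:,2],[0,1,2,5]))
for lo in(150,160,170,180):
    k=X[(X[:,2]>lo)&(X[:,2]<lo+10)]; t=(k[:,:2]-[416,-205])@np.array([.851,-.525]); w=(k[:,:2]-[416,-205])@np.array([.525,.851])
    print(lo,len(k),np.percentile(t,[1,25,75,99]) if len(k) else '',np.percentile(w,[1,50,99])if len(k) else '')
```

```text
351 168 [ 453.83 -224.76  192.08]
347 168 [ 458.2  -219.65  192.94]
355 168 [ 450.02 -231.8   190.72]
351 160 [ 454.13 -225.42  203.64]
399 178 [ 370.79 -171.12  197.65]
401 181 [ 369.4  -177.49  192.13]
396 178 [ 374.8  -171.39  197.25]
404 178 [ 366.4  -181.09  195.5 ]
350 172 [ 455.23 -224.54  186.11]
400 183 [ 372.25 -184.86  187.25]
2293 [184.62 186.89 187.96 191.75]
150 0  
160 0  
170 0  
180 85 [-50.4  -48.68  43.34  48.11] [-11.24   2.13  10.53]
```

The side depth puts the open fingertips at z≈186 mm, but TCP z=148 with a 13 mm swing predicts about 161. I'll close to slug width in the air and look again.

Request:
{"api": "jog_arm", "payload": {"series": [[0,0,0,0,0,0,0.3],[0,0,0,0,0,0,0.3],[0,0,0,0,0,0,0.3],[0,0,0,0,0,0,0.3],[0,0,0,0,0,0,0.3],[0,0,0,0,0,0,0.3]]}}

```text
clock: 4.1
eef_pos: [416.6, -205.4, 148.3]
tcp_rot: [0.314, 1.571, -0.232]
contact_force: [-0.6, -0.3, -0.0]
opening: 0.303
```

```bash
cat >> h.py <<'E'
def tips(d,x,y,ax=JB):
    c=r.get_calibration('side');Q=R.from_euler('xyz',c['rotation']).as_matrix()
    v,u=np.mgrid[0:480,0:640]; Z=d
    P=(np.stack([u,v,np.ones_like(u)],-1)@np.linalg.inv(c['mtx']).T*Z[...,None])@Q.T+c['position']
    return P[(Z>0)&(np.hypot(P[...,0]-x,P[...,1]-y)<65)]
E
python3 - <<'E'
from h import *
p,d=shot('side','side2'); s=r.sense(); print(s['eef_pos'],s['opening'])
X=tips(d,416,-205); X=X[(X[:,2]>90)]
print(np.percentile(X[:,2],[0,.5,1,2,5]))
for lo in range(140,220,10):
    k=X[(X[:,2]>lo)&(X[:,2]<lo+10)]
    if len(k): print(lo,len(k),k.mean(0))
cv2.imwrite('pics/c7.png',cv2.resize(p[100:305,315:450,::-1],None,fx=2.9,fy=2.9,interpolation=cv2.INTER_CUBIC))
E
```

```text
[ 416.56 -205.35  148.32] 0.2955000640214298
[172.44 176.03 179.13 184.26 198.01]
170 120 [ 416.38 -203.06  176.42]
180 225 [ 414.57 -200.31  185.07]
190 228 [ 414.   -200.22  195.12]
200 231 [ 414.03 -200.36  204.96]
210 235 [ 417.4  -200.43  215.32]
```

View pics/c7.png

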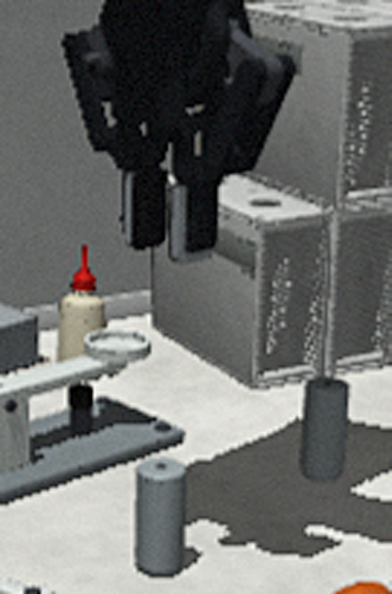

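Run:
```python
from h import *
d=np.load('pics/side2.npy'); t=np.load('pics/top0.npy')
for n,u,v in [('slugtop',371,262),('slug body',371,280),('pan right',355,219),('bore blk',255,310),('bottle cap',345,197),('cabinet top',200,165),('crate hi',435,102),('crate lo',385,168)]: print(n,pt('side',d,u,v))
for n,u,v in [('cabinet',365,50),('crate hi',560,267),('crate hi2',540,290),('crate lo',500,250),('bottle',433,224)]: print('top',n,pt('top',t,u,v))
```

```text
slugtop [ 413.62 -199.82   59.74]
slug body [ 411.76 -195.52   32.56]
pan right [ 493.1  -369.51   61.03]
bore blk [522.81 -42.06  42.31]
bottle cap [ 544.92 -464.72   69.97]
cabinet top [ 785.84 -327.8   148.77]
crate hi [ 404.44 -621.28  241.08]
crate lo [ 395.74 -194.46  203.52]
top cabinet [ 835.67 -350.54  147.28]
top crate hi [ 528.49 -879.04 -381.07]
top crate hi2 [ 412.61 -581.18  242.61]
top crate lo [ 511.26 -607.1    -2.26]
top bottle [ 545.4  -467.43   77.02]
```

Run:
```python
from h import *
rel([416.7,-206.6,26],JB)
```

```text
rotvec [ 0.4  0.  -0. ] shift cm (turned frame) [12.23 -0.1   0.08] now frame [12.23 -0.1   0.08]
rotvec [-179.6     0.      0.01] shift cm (turned frame) [12.23  0.1  -0.08] now frame [12.23 -0.1   0.08]
q6 0.0845564130004074 eef [ 416.56 -205.35  148.32] F [0.25 0.32 0.47] op 0.296 t 4.15
```

Request:
{"api": "jog_arm", "payload": {"series": [[0.4,0,0,0,-0.1,0.1,1],[0,0,0,0.4,0,0,1],[0,0,0,0.8,0,0,1],[0,0,0,1.0,0,0,1],[0,0,0,2.0,0,0,1],[0,0,0,2.5,0,0,1],[0,0,0,2.5,0,0,1],[0,0,0,2.0,0,0,1],[0,0,0,1.0,0,0,1],[0,0,0,0,0,0,1]]}}

```text
clock: 5.15
eef_pos: [415.7, -206.1, 24.8]
tcp_rot: [-3.051, 1.568, 2.679]
contact_force: [0.3, 0.0, 0.9]
opening: 0.997
```

Run:
```python
from h import *
rel([416.7,-206.6,26],JB)
p,d=shot('side','side3')
cv2.imwrite('pics/c8.png',cv2.resize(p[170:310,315:430,::-1],None,fx=4,fy=4,interpolation=cv2.INTER_CUBIC))
```

```text
rotvec [-0.01 -0.18  0.02] shift cm (turned frame) [-0.12  0.01  0.11] now frame [-0.12  0.01  0.1 ]
rotvec [179.99   0.03   0.28] shift cm (turned frame) [-0.12 -0.01 -0.11] now frame [-0.12  0.01  0.1 ]
q6 0.08937363079230537 eef [ 415.74 -206.14   24.76] F [0.28 0.04 0.95] op 0.997 t 5.15
```

View pics/c8.png

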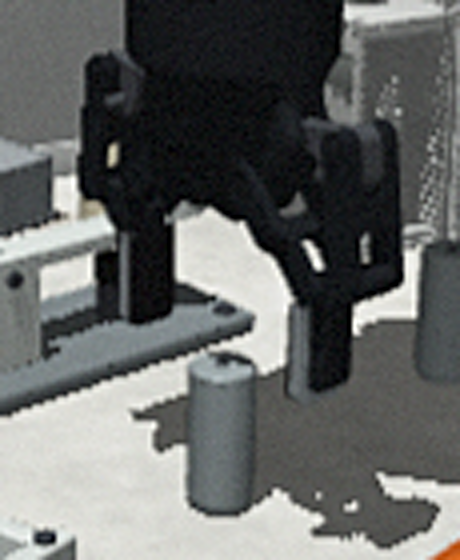

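The fingertips really are above the slug top (about z 62 at TCP 25), so the fingers sit about 25 mm behind the reported TCP. I'll drop to TCP z≈2, which is safe either way, and close.

Request:
{"api": "jog_arm", "payload": {"series": [[0,0,0,1.0,0,0.1,1],[0,0,0,1.0,0,0,1],[0,0,0,0.3,0,0,1],[0,0,0,0,0,0,0.2],[0,0,0,0,0,0,0.2],[0,0,0,0,0,0,0.2],[0,0,0,0,0,0,0.2],[0,0,0,0,0,0,0.2],[0,0,0,0,0,0,0.2]], "force": 40}}

```text
clock: 6.1
eef_pos: [417.8, -207.3, 3.6]
tcp_rot: [0.118, 1.57, -0.435]
contact_force: [-1.7, 0.3, 5.9]
opening: 0.283
```

Run:
```python
from h import *
s=r.sense(); print(s)
p,d=shot('side','side4')
cv2.imwrite('pics/c9.png',cv2.resize(p[170:310,315:430,::-1],None,fx=4,fy=4,interpolation=cv2.INTER_CUBIC))
```

```text
{'clock': 6.1, 'qpos': array([-0.46,  0.43,  2.11,  0.  ,  0.6 ,  0.09]), 'qvel': array([-0.,  0.,  0.,  0., -0., -0.]), 'joint_efforts': array([ -0.05, -47.64, -18.1 ,  -0.02,  -0.44,   0.  ]), 'eef_pos': array([ 417.85, -207.3 ,    3.6 ]), 'tcp_rot': array([ 0.12,  1.57, -0.43]), 'contact_force': array([-1.75,  0.34,  5.89]), 'wrist_torque': array([ 0.15,  0.17, -0.01]), 'opening': 0.2828020668885067}
```

View pics/c9.png

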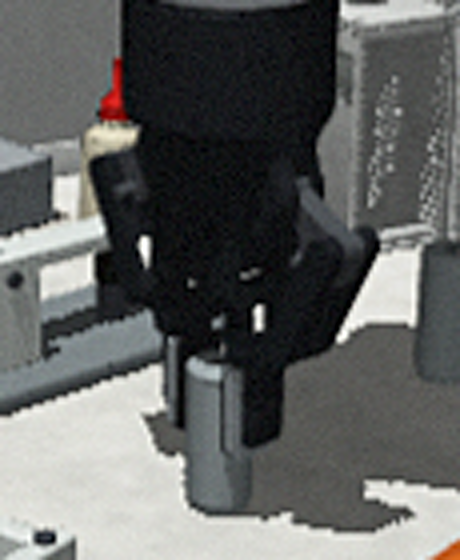

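Grip is good: pads on the upper slug, opening 0.28, slug underside ≈3.6 mm below TCP. Next I'll lift and carry to the far pan (598,-199).

Request:
{"api": "jog_arm", "payload": {"series": [[0,0,0,-0.6,0,0,0.2],[0,0,0,-2,0,0,0.2],[0,0,0,-3,0,0,0.2],[0,0,0,-3,0,0,0.2],[0,0,0,-2,0,0,0.2],[0,0,0,0,0,0,0.2]]}}

```text
clock: 6.75
eef_pos: [419.5, -208.1, 112.0]
tcp_rot: [0.089, 1.566, -0.464]
contact_force: [0.5, 0.3, -1.1]
opening: 0.282
```

Run:
```python
from h import *
rel([598,-199.5,80],JB)
```

```text
rotvec [-0.01  0.29 -0.03] shift cm (turned frame) [ 3.2  10.11 14.74] now frame [ 3.28 10.11 14.72]
rotvec [179.99  -0.04  -0.46] shift cm (turned frame) [  3.2  -10.11 -14.74] now frame [ 3.28 10.11 14.72]
q6 0.08922114298396232 eef [ 419.48 -208.12  111.99] F [ 0.46  0.33 -1.1 ] op 0.282 t 6.75
```

Request:
{"api": "jog_arm", "payload": {"series": [[0,0,0,0,1.0,1.5,0.2],[0,0,0,0,2.0,2.9,0.2],[0,0,0,0,2.0,2.9,0.2],[0,0,0,0,2.0,2.9,0.2],[0,0,0,0,2.0,2.9,0.2],[0,0,0,0.5,1.1,1.6,0.2],[0,0,0,0.8,0,0,0.2],[0,0,0,0.7,0,0,0.2],[0,0,0,0,0,0,0.2]]}}

```text
clock: 7.65
eef_pos: [593.3, -198.0, 87.1]
tcp_rot: [-2.891, 1.566, 2.84]
contact_force: [0.2, -0.2, -1.0]
opening: 0.285
```

Run:
```python
from h import *
rel([598,-199.5,65],JB)
p,d=shot('side','side5')
cv2.imwrite('pics/c10.png',cv2.resize(p[140:290,225:385,::-1],None,fx=4,fy=4,interpolation=cv2.INTER_CUBIC))
```

```text
rotvec [-0.02 -0.24  0.06] shift cm (turned frame) [2.21 0.12 0.48] now frame [2.21 0.12 0.48]
rotvec [179.98   0.1    0.38] shift cm (turned frame) [ 2.21 -0.12 -0.48] now frame [2.21 0.12 0.48]
q6 0.22880425160446305 eef [ 593.33 -198.01   87.09] F [ 0.24 -0.24 -0.96] op 0.285 t 7.65
```

View pics/c10.png

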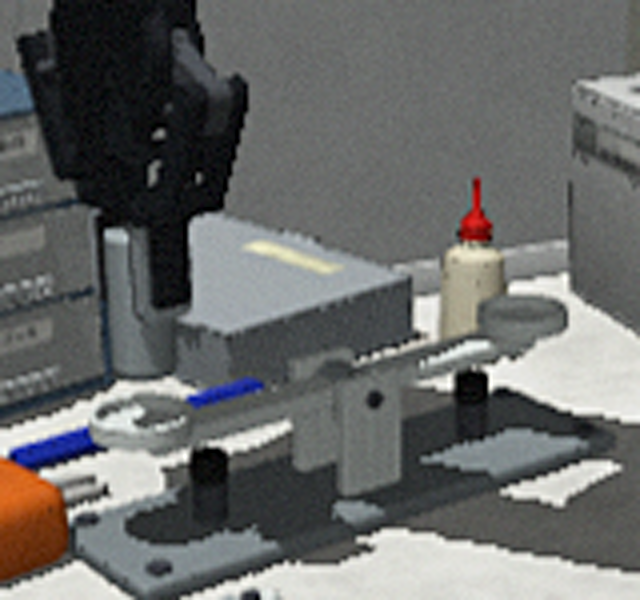

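Request:
{"api": "jog_arm", "payload": {"series": [[0,0,0,0,0.1,0.45,0.2],[0,0,0,0.5,0,0,0.2],[0,0,0,0.7,0,0,0.2],[0,0,0,0.7,0,0,0.2],[0,0,0,0.3,0,0,0.2],[0,0,0,0,0,0,0.2]]}}

```text
clock: 8.3
eef_pos: [599.7, -199.8, 66.4]
tcp_rot: [-2.916, 1.569, 2.814]
contact_force: [-0.2, 0.0, -0.8]
opening: 0.288
```

Request:
{"api": "jog_arm", "payload": {"series": [[0,0,0,0.3,0,0,0.2],[0,0,0,0.3,0,0,0.2],[0,0,0,0,0,0,0.2]]}}

```text
clock: 8.6
eef_pos: [600.1, -200.0, 60.9]
tcp_rot: [-2.847, 1.57, 2.883]
contact_force: [0.3, -0.4, -2.1]
opening: 0.283
```

Run:
```python
from h import *
rel([598,-199.5,55],JB)
p,d=shot('side','side6')
cv2.imwrite('pics/c11.png',cv2.resize(p[140:290,225:385,::-1],None,fx=4,fy=4,interpolation=cv2.INTER_CUBIC))
```

```text
rotvec [-0.01 -0.02  0.01] shift cm (turned frame) [ 0.59 -0.07 -0.2 ] now frame [ 0.59 -0.07 -0.2 ]
rotvec [179.99   0.01   0.03] shift cm (turned frame) [0.59 0.07 0.2 ] now frame [ 0.59 -0.07 -0.2 ]
q6 0.22888679505235526 eef [ 600.08 -199.96   60.94] F [ 0.27 -0.38 -2.06] op 0.283 t 8.6
```

View pics/c11.png

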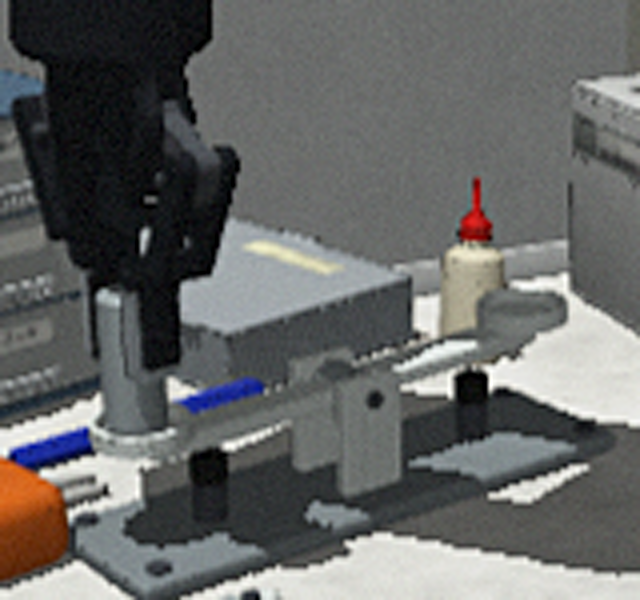

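Request:
{"api": "jog_arm", "payload": {"series": [[0,0,0,0,-0.05,-0.2,0.2],[0,0,0,0.2,0,0,0.2],[0,0,0,0.2,0,0,0.2],[0,0,0,0,0,0,0.2]]}}

```text
clock: 9.05
eef_pos: [598.1, -199.4, 57.0]
tcp_rot: [-2.846, 1.57, 2.884]
contact_force: [-0.1, 0.0, -1.3]
opening: 0.285
```

Request:
{"api": "jog_arm", "payload": {"series": [[0,0,0,0.15,0,0,0.2],[0,0,0,0,0,0,0.2]]}}

```text
clock: 9.25
eef_pos: [598.2, -199.4, 55.6]
tcp_rot: [-2.691, 1.571, 3.039]
contact_force: [0.1, -0.0, -0.9]
opening: 0.285
```

Run:
```python
from h import *
rel([598,-199.5,55],JB)
p,d=shot('side','side7')
cv2.imwrite('pics/c12.png',cv2.resize(p[140:290,225:385,::-1],None,fx=4,fy=4,interpolation=cv2.INTER_CUBIC))
```

```text
rotvec [-0.01 -0.01  0.  ] shift cm (turned frame) [ 0.06 -0.02 -0.01] now frame [ 0.06 -0.02 -0.01]
rotvec [179.99   0.01   0.02] shift cm (turned frame) [0.06 0.02 0.01] now frame [ 0.06 -0.02 -0.01]
q6 0.22885155161370666 eef [ 598.21 -199.4    55.59] F [ 0.11 -0.02 -0.89] op 0.285 t 9.25
```

View pics/c12.png

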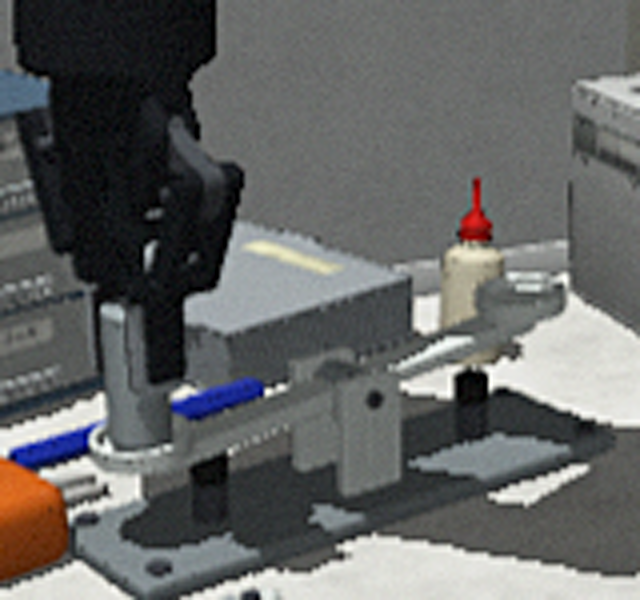

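Request:
{"api": "jog_arm", "payload": {"series": [[0,0,0,0.2,0,0,0.2],[0,0,0,0,0,0,0.2]]}}

```text
clock: 9.5
eef_pos: [598.7, -199.4, 54.7]
tcp_rot: [0.416, 1.57, -0.137]
contact_force: [-2.2, 1.8, 7.1]
opening: 0.286
```

Request:
{"api": "jog_arm", "payload": {"series": [[0,0,0,0.15,0,0,0.2],[0,0,0,0,0,0,0.2]]}}

```text
clock: 9.7
eef_pos: [598.9, -199.3, 54.4]
tcp_rot: [0.477, 1.57, -0.076]
contact_force: [-4.8, 3.4, 17.9]
opening: 0.281
```

Request:
{"api": "jog_arm", "payload": {"series": [[0,0,0,-0.25,0,0,0.2],[0,0,0,0,0,0,0.35],[0,0,0,0,0,0,0.5],[0,0,0,0,0,0,0.8],[0,0,0,0,0,0,1],[0,0,0,-1.5,0,0,1],[0,0,0,-3,0,0,1],[0,0,0,-3,0,0,1],[0,0,0,-2,0,0,1],[0,0,0,0,0,0,1]]}}

```text
clock: 10.7
eef_pos: [600.5, -200.2, 154.2]
tcp_rot: [0.226, 1.564, -0.327]
contact_force: [-0.4, -0.6, 0.1]
opening: 1.002
```

Run:
```python
from h import *
rel([359.4,-353,100],JB)
p,d=shot('side','side8')
cv2.imwrite('pics/c13.png',cv2.resize(p[140:290,225:385,::-1],None,fx=4,fy=4,interpolation=cv2.INTER_CUBIC))
```

```text
rotvec [-0.01  0.35 -0.08] shift cm (turned frame) [  5.42 -25.67 -12.49] now frame [  5.31 -25.68 -12.52]
rotvec [179.99  -0.13  -0.55] shift cm (turned frame) [ 5.42 25.67 12.49] now frame [  5.31 -25.68 -12.52]
q6 0.22886629642559903 eef [ 600.49 -200.17  154.2 ] F [-0.41 -0.56  0.12] op 1.002 t 10.7
```

View pics/c13.png

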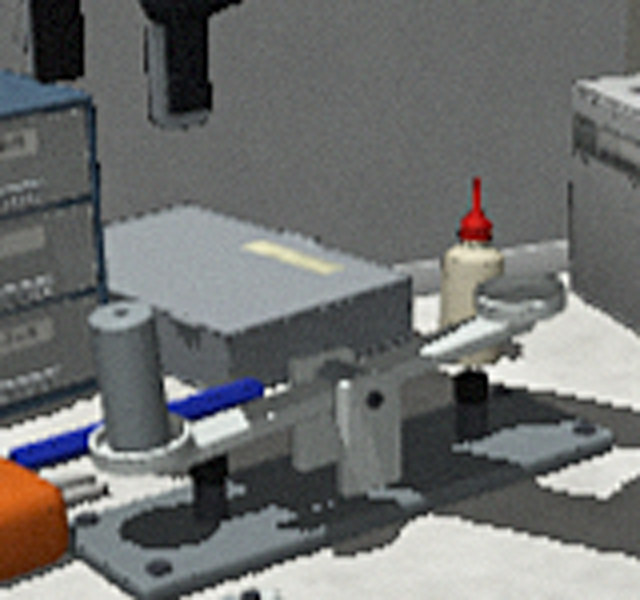

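Request:
{"api": "jog_arm", "payload": {"series": [[0,0,0,0,-1.5,-0.7,1],[0,0,0,0,-3.2,-1.6,1],[0,0,0,0,-3.5,-1.7,1],[0,0,0,0,-3.5,-1.7,1],[0,0,0,0.5,-3.5,-1.7,1],[0,0,0,1,-3.5,-1.7,1],[0,0,0,1,-3.5,-1.7,1],[0,0,0,1,-2.3,-1.1,1],[0,0,0,1,-1.2,-0.5,1],[0,0,0,1,0,0,1],[0,0,0,0,0,0,1]]}}

```text
clock: 11.85
eef_pos: [357.3, -352.0, 93.2]
tcp_rot: [2.818, 1.568, 2.264]
contact_force: [0.0, -0.1, -0.8]
opening: 0.996
```

Run:
```python
from h import *
rel([360,-353,3],JB)
p,d=shot('side','side9')
cv2.imwrite('pics/c14.png',cv2.resize(p[120:290,350:510,::-1],None,fx=3.5,fy=3.5,interpolation=cv2.INTER_CUBIC))
p,d=shot('top','top9')
cv2.imwrite('pics/c15.png',cv2.resize(p[260:400,300:440,::-1],None,fx=4,fy=4,interpolation=cv2.INTER_CUBIC))
```

```text
rotvec [-0.05 -0.15 -0.05] shift cm (turned frame) [9.02 0.06 0.29] now frame [9.02 0.05 0.31]
rotvec [179.95  -0.08   0.23] shift cm (turned frame) [ 9.02 -0.06 -0.29] now frame [9.02 0.05 0.31]
q6 -0.22781740105531553 eef [ 357.25 -352.01   93.16] F [ 0.04 -0.13 -0.8 ] op 0.996 t 11.85
```

View pics/c14.png

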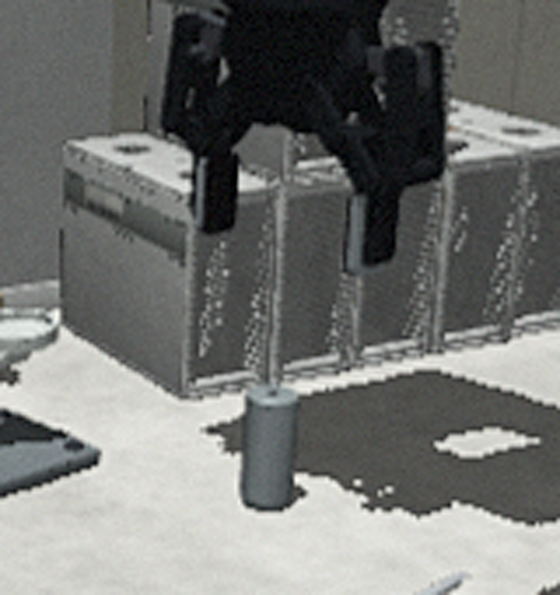

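Run:
```python
from h import *
c=r.get_calibration('side');Q=R.from_euler('xyz',c['rotation']).as_matrix()
def pr(X):
    p=c['mtx']@Q.T@(np.array(X,float)-c['position']); return p[:2]/p[2]
s=r.sense()['eef_pos']; j=np.array([.851,-.525,0]);w=np.array([.525,.851,0])
for t in(42.5,-42.5):
    for ww in (11,-11): print('inner tip edge',t,ww,pr(s+[0,0,38]+t*j+ww*w))
for X in([358.9,-351.4,58],[360,-353,58],[360.5,-357.7,58]):
    print('slug',X,pr(X), c['rotation'][0]*0)
c2=r.get_calibration('top');Q2=R.from_euler('xyz',c2['rotation']).as_matrix()
a=cv2.imread('pics/side9.png')
cv2.imwrite('pics/c16.png',cv2.resize(a[170:270,395:470],None,fx=6,fy=6,interpolation=cv2.INTER_CUBIC))
```

```text
inner tip edge 42.5 11 [406.93 185.89]
inner tip edge 42.5 -11 [415.99 183.64]
inner tip edge -42.5 11 [446.35 197.25]
inner tip edge -42.5 -11 [455.53 194.66]
slug [358.9, -351.4, 58] [427.26 232.66] -0.0
slug [360, -353, 58] [426.79 232.27] -0.0
slug [360.5, -357.7, 58] [427.01 231.3 ] -0.0
```

View pics/c16.png

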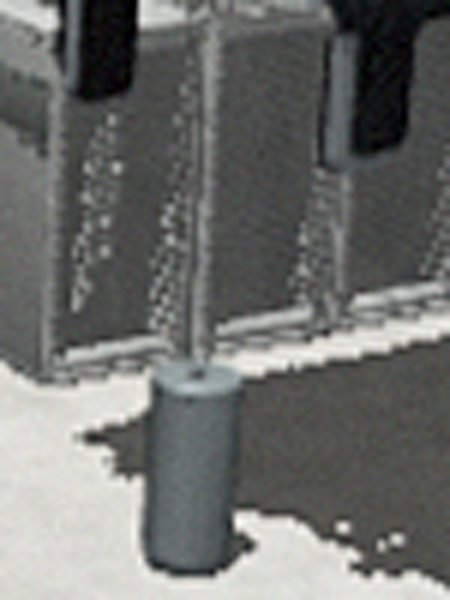

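View pics/c15.png

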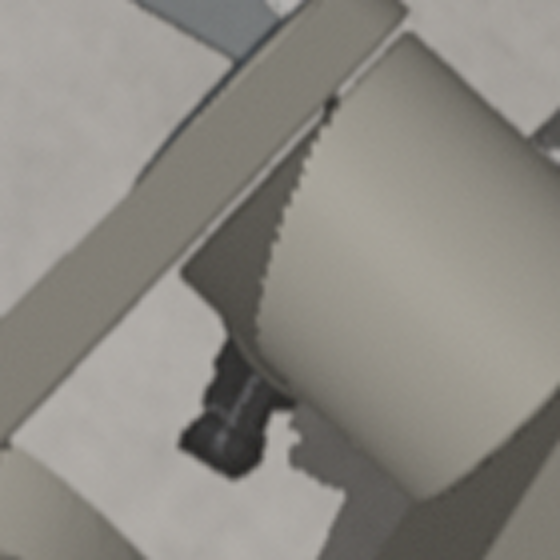

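Request:
{"api": "jog_arm", "payload": {"series": [[0,0,0,0.5,0.05,0.2,1],[0,0,0,2,0,0,1],[0,0,0,2.5,0,0,1],[0,0,0,2,0,0,1],[0,0,0,1.5,0,0,1],[0,0,0,0.5,0,0,1],[0,0,0,0,0,0,0.2],[0,0,0,0,0,0,0.2],[0,0,0,0,0,0,0.2],[0,0,0,0,0,0,0.2],[0,0,0,0,0,0,0.2],[0,0,0,0,0,0,0.2]], "force": 40}}

```text
clock: 13.15
eef_pos: [360.1, -354.0, 5.5]
tcp_rot: [-0.201, 1.57, -0.754]
contact_force: [-0.6, 0.8, 6.6]
opening: 0.285
```

Run:
```python
from h import *
rel([493,-370,115],JB)
p,d=shot('side','side10')
cv2.imwrite('pics/c17.png',cv2.resize(p[120:290,350:510,::-1],None,fx=3.5,fy=3.5,interpolation=cv2.INTER_CUBIC))
```

```text
rotvec [-0.02  0.06  0.01] shift cm (turned frame) [-10.95   5.61  12.15] now frame [-10.94   5.62  12.16]
rotvec [179.98   0.02  -0.1 ] shift cm (turned frame) [-10.95  -5.61 -12.15] now frame [-10.94   5.62  12.16]
q6 -0.22680119735757345 eef [ 360.08 -353.97    5.45] F [-0.58  0.85  6.59] op 0.285 t 13.15
```

View pics/c17.png

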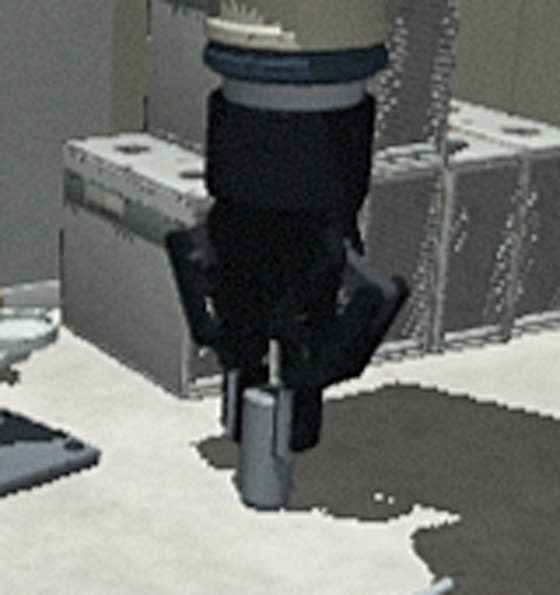

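Request:
{"api": "jog_arm", "payload": {"series": [[0,0,0,-0.6,0,0,0.2],[0,0,0,-2,0,0,0.2],[0,0,0,-3,0,0,0.2],[0,0,0,-3,0,0,0.2],[0,0,0,-2,0.4,1.0,0.2],[0,0,0,0,1.2,2.6,0.2],[0,0,0,0,1.3,2.8,0.2],[0,0,0,0,1.3,2.8,0.2],[0,0,0,0,1.0,2.0,0.2],[0,0,0,0,0.4,0.9,0.2],[0,0,0,0,0,0,0.2],[0,0,0,0,0,0,0.2]]}}

```text
clock: 14.4
eef_pos: [490.8, -369.1, 110.4]
tcp_rot: [-3.073, 1.569, 2.657]
contact_force: [0.5, -0.6, -2.8]
opening: 0.284
```

Run:
```python
from h import *
rel([493.3,-369.5,76],JB)
```

```text
rotvec [-0.   -0.1   0.01] shift cm (turned frame) [3.44 0.09 0.23] now frame [3.44 0.09 0.24]
rotvec [180.     0.01   0.15] shift cm (turned frame) [ 3.44 -0.09 -0.23] now frame [3.44 0.09 0.24]
q6 -0.09399954749563404 eef [ 490.84 -369.08  110.42] F [ 0.51 -0.58 -2.78] op 0.284 t 14.4
```

Wrist force suggests slug_2 is the heavier (−2.8 N against −0.9 N). I'll lower it into the raised pan and press the beam gently over, so nothing jumps on release.

Request:
{"api": "jog_arm", "payload": {"series": [[0,0,0,0.4,0.08,0.15,0.2],[0,0,0,1,0,0,0.2],[0,0,0,1,0,0,0.2],[0,0,0,0.6,0,0,0.2],[0,0,0,0,0,0,0.2]]}}

```text
clock: 14.9
eef_pos: [492.8, -369.0, 79.2]
tcp_rot: [3.051, 1.568, 2.497]
contact_force: [0.1, 0.2, -2.9]
opening: 0.279
```

Run:
```python
from h import *
rel([493.3,-369.5,60],JB)
p,d=shot('side','side11')
cv2.imwrite('pics/c18.png',cv2.resize(p[120:290,225:405,::-1],None,fx=3.5,fy=3.5,interpolation=cv2.INTER_CUBIC))
```

```text
rotvec [-0.02 -0.15 -0.01] shift cm (turned frame) [ 1.92 -0.02  0.07] now frame [ 1.92 -0.02  0.07]
rotvec [179.98  -0.02   0.23] shift cm (turned frame) [ 1.92  0.02 -0.07] now frame [ 1.92 -0.02  0.07]
q6 -0.09201974627807297 eef [ 492.81 -369.01   79.22] F [ 0.11  0.17 -2.86] op 0.279 t 14.9
```

View pics/c18.png

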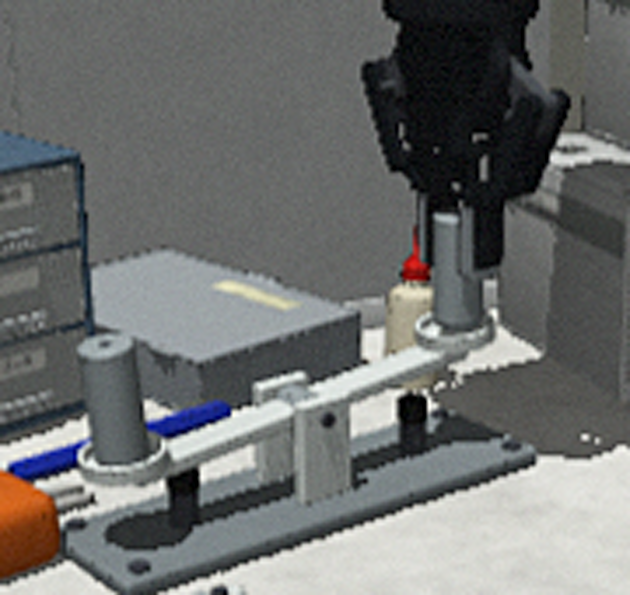

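Request:
{"api": "jog_arm", "payload": {"series": [[0,0,0,0.3,0,0.05,0.2],[0,0,0,0.3,0,0,0.2],[0,0,0,0.25,0,0,0.2],[0,0,0,0.25,0,0,0.2],[0,0,0,0.25,0,0,0.2],[0,0,0,0.25,0,0,0.2],[0,0,0,0.2,0,0,0.2],[0,0,0,0,0,0,0.2]]}}

```text
clock: 15.75
eef_pos: [494.2, -369.8, 62.5]
tcp_rot: [2.719, 1.57, 2.166]
contact_force: [0.6, -1.0, -1.0]
opening: 0.281
```

Request:
{"api": "jog_arm", "payload": {"series": [[0,0,0,0.2,0,0,0.2],[0,0,0,0,0,0,0.2]]}}

```text
clock: 15.95
eef_pos: [494.1, -369.8, 60.6]
tcp_rot: [2.981, 1.57, 2.428]
contact_force: [0.6, 0.1, -0.8]
opening: 0.281
```

Request:
{"api": "jog_arm", "payload": {"series": [[0,0,0,0.2,0,0,0.2],[0,0,0,0.1,0,0,0.2],[0,0,0,0,0,0,0.2]]}}

```text
clock: 16.25
eef_pos: [494.2, -369.8, 57.6]
tcp_rot: [-3.08, 1.571, 2.65]
contact_force: [-0.2, -0.4, -1.3]
opening: 0.28
```

Request:
{"api": "jog_arm", "payload": {"series": [[0,0,0,0.15,0,0,0.2],[0,0,0,0,0,0,0.2]]}}

```text
clock: 16.45
eef_pos: [494.2, -370.0, 56.7]
tcp_rot: [-1.074, 1.571, -1.627]
contact_force: [-2.4, 1.1, 4.2]
opening: 0.288
```

At the stop with light contact. I'll release, lift a little and look.

Request:
{"api": "jog_arm", "payload": {"series": [[0,0,0,-0.05,0,0,0.35],[0,0,0,0,0,0,0.5],[0,0,0,0,0,0,0.8],[0,0,0,0,0,0,1],[0,0,0,0,0,0,1],[0,0,0,-1,0,0,1],[0,0,0,-2,0,0,1],[0,0,0,-2,0,0,1],[0,0,0,-1,0,0,1],[0,0,0,0,0,0,1],[0,0,0,0,0,0,1],[0,0,0,0,0,0,1]]}}

```text
clock: 17.65
eef_pos: [493.7, -369.5, 115.9]
tcp_rot: [3.04, 1.569, 2.487]
contact_force: [-0.2, -0.5, -0.1]
opening: 1.002
```

Run:
```python
from h import *
rel([493.3,-369.5,57],JB)
p,d=shot('side','side12')
cv2.imwrite('pics/c19.png',cv2.resize(p[120:290,225:405,::-1],None,fx=3.5,fy=3.5,interpolation=cv2.INTER_CUBIC))
```

```text
rotvec [-0.01 -0.08 -0.01] shift cm (turned frame) [ 5.89 -0.02 -0.03] now frame [ 5.89 -0.03 -0.02]
rotvec [179.99  -0.01   0.13] shift cm (turned frame) [5.89 0.02 0.03] now frame [ 5.89 -0.03 -0.02]
q6 -0.09189063240735751 eef [ 493.7  -369.46  115.86] F [-0.22 -0.5  -0.11] op 1.002 t 17.65
```

View pics/c19.png

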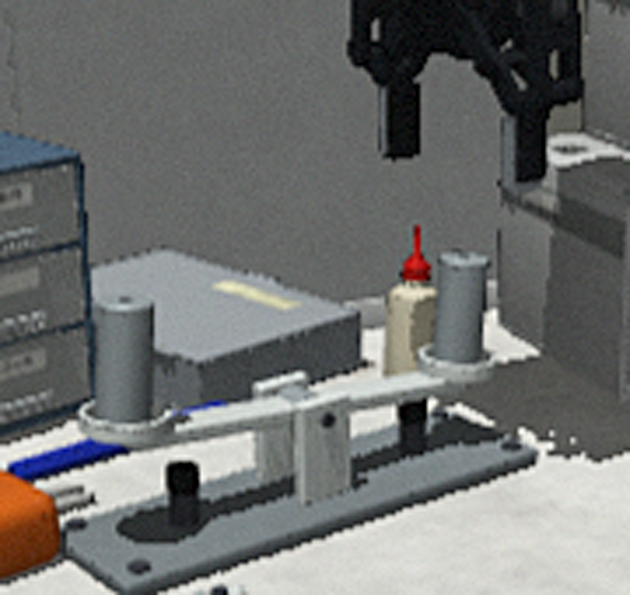

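The right pan is down on slug_2's side, agreeing with the wrist weights. The slug leans 0.09 rad with the beam, about the jaw axis. I'll descend, tilt the tool 5.2° to match it, and grip.

Request:
{"api": "jog_arm", "payload": {"series": [[0,0,0,1,0,0,1],[0,0,0,1.8,0,0,1],[0,0,0,1.8,0,0,1],[0,0,0,0.9,0,0,1],[0,0,2.6,0.3,0,0,1],[0,0,2.6,0,0,0,1],[0,0,0,0,0,0,1]]}}

```text
clock: 18.4
eef_pos: [493.6, -370.4, 58.0]
tcp_rot: [1.581, 1.479, 1.026]
contact_force: [0.5, -0.0, -0.7]
opening: 1.0
```

Run:
```python
from h import *
rel([494,-370,57],JB)
print(R.from_euler('xyz',r.sense()['tcp_rot']).as_matrix())
p,d=shot('side','side13')
cv2.imwrite('pics/c20.png',cv2.resize(p[120:290,225:405,::-1],None,fx=3.5,fy=3.5,interpolation=cv2.INTER_CUBIC))
```

```text
rotvec [-0.1  -0.05 -5.24] shift cm (turned frame) [0.1  0.06 0.01] now frame [0.11 0.05 0.01]
rotvec [179.72  -8.23   0.07] shift cm (turned frame) [ 0.1  -0.06 -0.01] now frame [0.11 0.05 0.01]
q6 -0.2204585028899027 eef [ 493.57 -370.45   58.01] F [ 0.48 -0.03 -0.71] op 1.0 t 18.4
[[ 0.05  0.52  0.85]
 [ 0.08  0.85 -0.53]
 [-1.    0.09 -0.  ]]
```

View pics/c20.png

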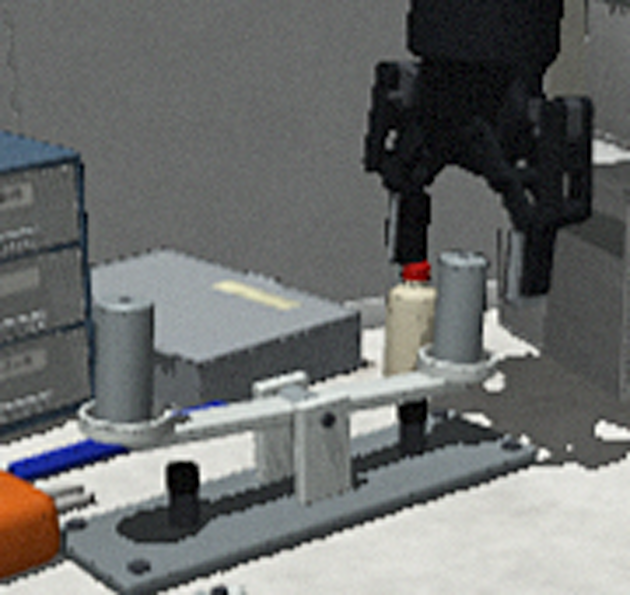

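Aligned with the slug. Closing now, then a slow lift so the beam follows.

Request:
{"api": "jog_arm", "payload": {"series": [[0,0,0,0.1,0.05,0,0.2],[0,0,0,0,0,0,0.2],[0,0,0,0,0,0,0.2],[0,0,0,0,0,0,0.2],[0,0,0,0,0,0,0.2],[0,0,0,0,0,0,0.2],[0,0,0,0,0,0,0.2]], "force": 40}}

```text
clock: 19.15
eef_pos: [494.7, -369.3, 58.0]
tcp_rot: [1.568, 1.48, 1.015]
contact_force: [0.4, 1.3, 2.5]
opening: 0.283
```

Request:
{"api": "jog_arm", "payload": {"series": [[0,0,0,-0.15,0,0,0.2],[0,0,0,-0.15,0,0,0.2],[0,0,0,-0.15,0,0,0.2],[0,0,0,-0.15,0,0,0.2],[0,0,0,-0.15,0,0,0.2],[0,0,0,-0.15,0,0,0.2],[0,0,0,-0.15,0,0,0.2],[0,0,0,-0.15,0,0,0.2],[0,0,0,-0.15,0,0,0.2],[0,0,0,-0.15,0,0,0.2],[0,0,0,-0.15,0,0,0.2],[0,0,0,-0.15,0,0,0.2],[0,0,0,-0.15,0,0,0.2],[0,0,0,-0.15,0,0,0.2],[0,0,0,-0.3,0,0,0.2],[0,0,0,-0.4,0,0,0.2],[0,0,0,0,0,0,0.2]]}}

```text
clock: 20.85
eef_pos: [493.5, -371.9, 86.4]
tcp_rot: [1.56, 1.48, 1.007]
contact_force: [-0.0, 0.3, -2.2]
opening: 0.283
```

Run:
```python
from h import *
rel([494,-370,57],JB)
p,d=shot('side','side14')
cv2.imwrite('pics/c21.png',cv2.resize(p[120:290,225:405,::-1],None,fx=3.5,fy=3.5,interpolation=cv2.INTER_CUBIC))
```

```text
rotvec [-0.01  0.06 -5.19] shift cm (turned frame) [ 2.94  0.19 -0.06] now frame [ 2.94 -0.08 -0.06]
rotvec [179.8   -8.15  -0.09] shift cm (turned frame) [ 2.94 -0.19  0.06] now frame [ 2.94 -0.08 -0.06]
q6 -0.2153786967435349 eef [ 493.49 -371.9    86.38] F [-0.03  0.33 -2.22] op 0.283 t 20.85
```

View pics/c21.png

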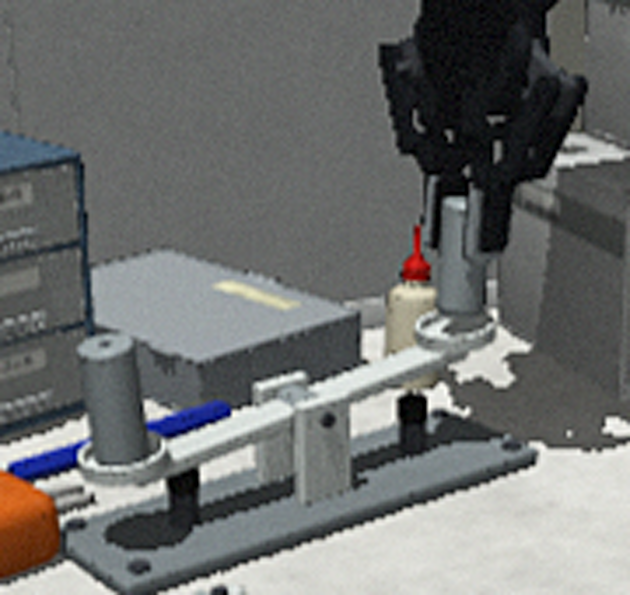

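Run:
```python
from h import *
d=np.load('pics/side0.npy')
print('bore side',pt('side',d,281.1,304.1,43))
for n,x,y in [('L',75,408),('top',232,340),('R',340,398),('bot',206,465)]: print(n,pt('side',d,(x+.5)/4-.5+230,(y+.5)/4-.5+205,43))
print('pansA side',pt('side',d,(122+.5)/4-.5+230,(157.5)/4-.5+205,65), pt('side',d,(502)/4-.5+230,(54.5)/4-.5+205,65))
rel([498,-68,120],JB)
```

```text
bore side [497.19 -66.63  43.  ]
L [534.6  -45.88  43.  ]
top [ 506.53 -107.09   43.  ]
R [455.63 -81.64  43.  ]
bot [478.7  -28.11  43.  ]
pansA side [ 595.48 -197.02   65.  ] [ 491.13 -363.29   65.  ]
rotvec [-0.01  0.04 -5.19] shift cm (turned frame) [ -3.39  26.1  -15.56] now frame [ -1.02  26.29 -15.56]
rotvec [179.8   -8.15  -0.07] shift cm (turned frame) [ -3.39 -26.1   15.56] now frame [ -1.02  26.29 -15.56]
q6 -0.21536371267535018 eef [ 493.4  -371.79   86.14] F [-0.83  0.55 -2.79] op 0.29 t 20.9
```

Request:
{"api": "jog_arm", "payload": {"series": [[0,0,0,-1,0,0,0.2],[0,0,0,-1.5,0,0,0.2],[0,0,-2.6,-1.2,0,0,0.2],[0,0,-2.6,0,0,0,0.2],[0,0,0,0,1.5,-0.9,0.2],[0,0,0,0,3,-1.8,0.2],[0,0,0,0,3.5,-2.1,0.2],[0,0,0,0,3.5,-2.1,0.2],[0,0,0,0,3.5,-2.1,0.2],[0,0,0,0,3.5,-2.1,0.2],[0,0,0,0,3.3,-2.0,0.2],[0,0,0,0,2.5,-1.5,0.2],[0,0,0,0,1.2,-0.7,0.2],[0,0,0,0,0.5,-0.2,0.2],[0,0,0,0,0,0,0.2],[0,0,0,0,0,0,0.2]]}}

```text
clock: 22.5
eef_pos: [496.2, -72.5, 122.6]
tcp_rot: [-0.101, 1.571, -0.654]
contact_force: [0.3, 0.2, -2.2]
opening: 0.283
```

Run:
```python
from h import *
rel([498,-67.5,60],JB)
p,d=shot('side','side15')
cv2.imwrite('pics/c22.png',cv2.resize(p[150:365,200:370,::-1],None,fx=2.75,fy=2.75,interpolation=cv2.INTER_CUBIC))
```

```text
rotvec [-0.04  0.01  0.  ] shift cm (turned frame) [ 6.26  0.52 -0.11] now frame [ 6.26  0.52 -0.11]
rotvec [179.96   0.    -0.01] shift cm (turned frame) [ 6.26 -0.52  0.11] now frame [ 6.26  0.52 -0.11]
q6 0.4054732634075103 eef [496.19 -72.49 122.64] F [ 0.29  0.18 -2.22] op 0.283 t 22.5
```

View pics/c22.png

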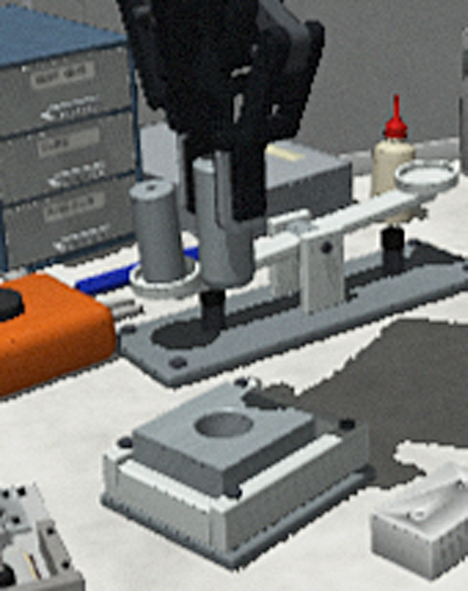

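Request:
{"api": "jog_arm", "payload": {"series": [[0,0,0,0.5,0.3,-0.1,0.2],[0,0,0,1.2,0.2,0,0.2],[0,0,0,1.5,0,0,0.2],[0,0,0,1.5,0,0,0.2],[0,0,0,1.2,0,0,0.2],[0,0,0,0.4,0,0,0.2],[0,0,0,0,0,0,0.2],[0,0,0,0,0,0,0.2]]}}

```text
clock: 23.35
eef_pos: [498.2, -67.0, 59.8]
tcp_rot: [0.326, 1.57, -0.227]
contact_force: [0.8, 0.1, -2.7]
opening: 0.281
```

Run:
```python
from h import *
rel([498,-67.5,50],JB)
p,d=shot('side','side16')
cv2.imwrite('pics/c23.png',cv2.resize(p[230:350,220:345,::-1],None,fx=4.8,fy=4.8,interpolation=cv2.INTER_CUBIC))
```

```text
rotvec [-0.01  0.02 -0.01] shift cm (turned frame) [ 0.98 -0.05  0.01] now frame [ 0.98 -0.05  0.01]
rotvec [179.99  -0.01  -0.03] shift cm (turned frame) [ 0.98  0.05 -0.01] now frame [ 0.98 -0.05  0.01]
q6 0.4163490642649894 eef [498.19 -67.01  59.77] F [ 0.77  0.05 -2.67] op 0.281 t 23.35
```

View pics/c23.png

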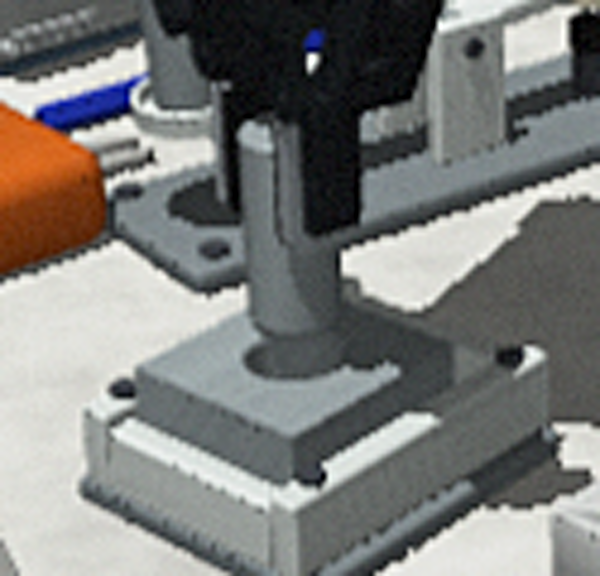

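Request:
{"api": "jog_arm", "payload": {"series": [[0,0,0,0.3,0,0,0.2],[0,0,0,0.3,0,0,0.2],[0,0,0,0.2,0,0,0.2],[0,0,0,0,0,0,0.2]]}}

```text
clock: 23.8
eef_pos: [497.6, -66.9, 51.3]
tcp_rot: [-2.682, 1.57, 3.048]
contact_force: [-1.0, 0.0, -2.2]
opening: 0.283
```

Request:
{"api": "jog_arm", "payload": {"series": [[0,0,0,0.2,0,0,0.2],[0,0,0,0,0,0,0.2]]}}

```text
clock: 24.0
eef_pos: [497.8, -66.9, 49.4]
tcp_rot: [-2.608, 1.571, 3.122]
contact_force: [0.8, 0.4, -2.3]
opening: 0.278
```

Request:
{"api": "jog_arm", "payload": {"series": [[0,0,0,0.15,0,0,0.2],[0,0,0,0,0,0,0.2]]}}

```text
clock: 24.2
eef_pos: [497.8, -66.9, 47.9]
tcp_rot: [-2.467, 1.571, -3.02]
contact_force: [0.3, -0.5, -2.0]
opening: 0.282
```

Request:
{"api": "jog_arm", "payload": {"series": [[0,0,0,0.15,0,0,0.2],[0,0,0,0,0,0,0.2]]}}

```text
clock: 24.4
eef_pos: [497.8, -67.0, 46.4]
tcp_rot: [-2.699, 1.571, 3.032]
contact_force: [-0.8, -0.1, -2.3]
opening: 0.283
```

Request:
{"api": "jog_arm", "payload": {"series": [[0,0,0,0.15,0,0,0.2],[0,0,0,0,0,0,0.2]]}}

```text
clock: 24.6
eef_pos: [497.8, -66.9, 44.9]
tcp_rot: [-2.596, 1.571, 3.134]
contact_force: [0.4, -1.4, -3.0]
opening: 0.283
```

Request:
{"api": "jog_arm", "payload": {"series": [[0,0,0,0.1,0,0,0.2],[0,0,0,0,0,0,0.2]]}}

```text
clock: 24.8
eef_pos: [497.9, -66.9, 44.0]
tcp_rot: [-2.731, 1.571, 2.999]
contact_force: [0.3, 0.5, -2.2]
opening: 0.284
```

No contact force although the underside is about 5 mm below the block top, so it is entering the bore. Continuing slowly.

Request:
{"api": "jog_arm", "payload": {"series": [[0,0,0,0.15,0,0,0.2],[0,0,0,0.1,0,0,0.2],[0,0,0,0,0,0,0.2]]}}

```text
clock: 25.1
eef_pos: [497.8, -66.9, 41.4]
tcp_rot: [-2.76, 1.571, 2.97]
contact_force: [-0.6, -0.9, -2.3]
opening: 0.283
```

Request:
{"api": "jog_arm", "payload": {"series": [[0,0,0,0.2,0,0,0.2],[0,0,0,0.1,0,0,0.2],[0,0,0,0,0,0,0.2]]}}

```text
clock: 25.4
eef_pos: [497.8, -66.9, 38.4]
tcp_rot: [-2.789, 1.571, 2.941]
contact_force: [0.3, 0.2, -2.7]
opening: 0.284
```

Run:
```python
from h import *
rel([498,-67.5,30],JB); print(r.sense()['wrist_torque'])
p,d=shot('side','side17')
cv2.imwrite('pics/c24.png',cv2.resize(p[230:350,220:345,::-1],None,fx=4.8,fy=4.8,interpolation=cv2.INTER_CUBIC))
```

```text
rotvec [-0.01 -0.01  0.  ] shift cm (turned frame) [ 0.84 -0.04  0.05] now frame [ 0.84 -0.04  0.05]
rotvec [179.99   0.01   0.02] shift cm (turned frame) [ 0.84  0.04 -0.05] now frame [ 0.84 -0.04  0.05]
q6 0.4163440840532776 eef [497.79 -66.92  38.38] F [ 0.33  0.2  -2.67] op 0.284 t 25.4
[0.02 0.02 0.01]
```

View pics/c24.png

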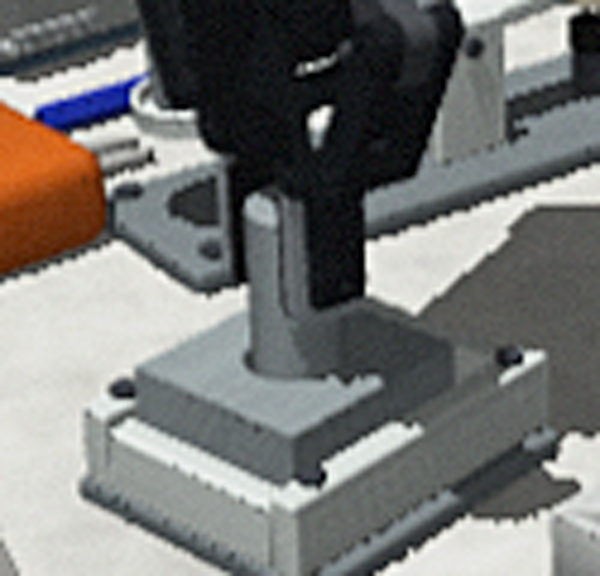

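Request:
{"api": "jog_arm", "payload": {"series": [[0,0,0,0.2,0,0,0.2],[0,0,0,0.2,0,0,0.2],[0,0,0,0.1,0,0,0.2],[0,0,0,0,0,0,0.2]]}}

```text
clock: 25.85
eef_pos: [497.8, -66.9, 33.4]
tcp_rot: [-2.723, 1.571, 3.007]
contact_force: [-0.3, 0.2, -2.0]
opening: 0.283
```

Request:
{"api": "jog_arm", "payload": {"series": [[0,0,0,0.2,0,0,0.2],[0,0,0,0.1,0,0,0.2],[0,0,0,0,0,0,0.2]]}}

```text
clock: 26.15
eef_pos: [497.8, -66.9, 30.4]
tcp_rot: [-2.722, 1.571, 3.009]
contact_force: [0.4, 0.1, -2.7]
opening: 0.283
```

Request:
{"api": "jog_arm", "payload": {"series": [[0,0,0,0.15,0,0,0.2],[0,0,0,0,0,0,0.2]]}}

```text
clock: 26.35
eef_pos: [497.8, -66.9, 28.9]
tcp_rot: [-2.73, 1.571, 3.0]
contact_force: [0.4, -0.0, -2.2]
opening: 0.283
```

Request:
{"api": "jog_arm", "payload": {"series": [[0,0,0,0.1,0,0,0.2],[0,0,0,0,0,0,0.2]]}}

```text
clock: 26.55
eef_pos: [498.0, -66.9, 28.2]
tcp_rot: [0.311, 1.571, -0.242]
contact_force: [-1.8, 0.3, 3.1]
opening: 0.283
```

Request:
{"api": "jog_arm", "payload": {"series": [[0,0,0,0.1,0,0,0.2],[0,0,0,0,0,0,0.2]]}}

```text
clock: 26.75
eef_pos: [498.0, -66.9, 27.2]
tcp_rot: [0.543, 1.571, -0.01]
contact_force: [-2.2, 0.7, 3.3]
opening: 0.283
```

Request:
{"api": "jog_arm", "payload": {"series": [[0,0,0,0.05,0,0,0.2],[0,0,0,0,0,0,0.2]]}}

```text
clock: 26.95
eef_pos: [498.0, -66.9, 26.7]
tcp_rot: [0.528, 1.571, -0.025]
contact_force: [-1.7, 0.6, 5.2]
opening: 0.281
```

Seated on the bore floor at ≈7 N press, at the expected height. Back off and release.

Request:
{"api": "jog_arm", "payload": {"series": [[0,0,0,-0.1,0,0,0.2],[0,0,0,0,0,0,0.4],[0,0,0,0,0,0,0.6],[0,0,0,0,0,0,0.8],[0,0,0,0,0,0,0.8],[0,0,0,-1,0,0,0.8],[0,0,0,-2.5,0,0,0.8],[0,0,0,-3.5,0,0,0.8],[0,0,0,-3.5,0,0,0.8],[0,0,0,-2,0,0,0.8],[0,0,0,0,0,0,0.8]]}}

```text
clock: 28.05
eef_pos: [500.0, -67.3, 156.2]
tcp_rot: [0.415, 1.565, -0.138]
contact_force: [0.3, 0.3, 0.3]
opening: 0.802
```

Run:
```python
from h import *
s=r.sense(); print(s['eef_pos'],s['contact_force'],s['clock'])
p,d=shot('side','side18')
print(pt('side',d,280,277),pt('side',d,280,280))
cv2.imwrite('pics/c25.png',cv2.resize(p[200:360,200:400,::-1],None,fx=3.7,fy=3.7,interpolation=cv2.INTER_CUBIC))
```

```text
[500.04 -67.25 156.21] [0.35 0.32 0.26] 28.05
[499.89 -72.64  79.4 ] [496.09 -64.76  79.35]
```

View pics/c25.png

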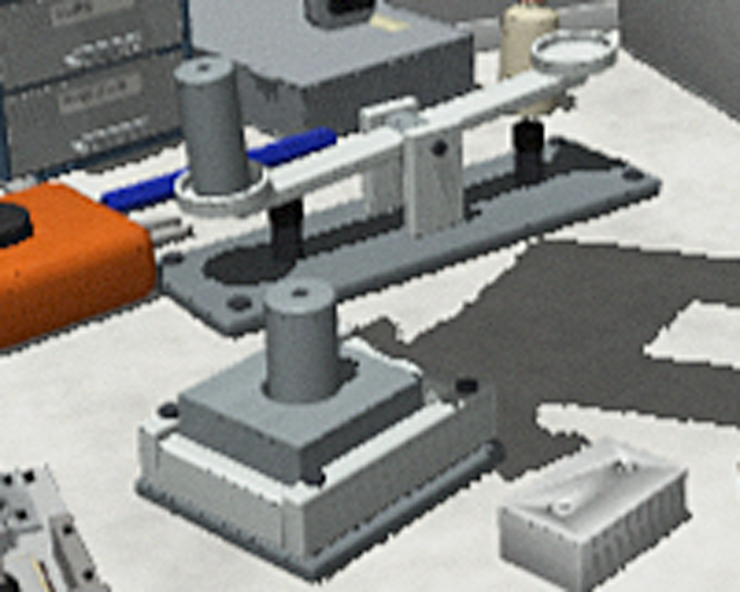

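The slug top reads z≈79.4 mm (21 + 58 expected for fully seated). The other slug stands in its pan, and the bystanders in view look unmoved. Handing in.

```bash
python3 -c "
from rig import r
print(r.sign_off())"
```

```text
the job is handed in; nothing more can be done
None
```

I set the two slugs in opposite pans, and slug_2's side (the right pan) stayed down after I let go. I then seated slug_2 in the nest's bore, left slug_1 standing in the left pan, and handed in at about 28 s. No verdict was reported.

**Which slug is heavier:** I pressed the beam over to slug_2's side before releasing, so the beam did not swing over on its own. It stayed there once released. The wrist force agreed: about −2.8 N while holding slug_2, against about −0.9 N for slug_1.

**Finding the bore:** I placed the slug over the bore using the two cameras, then lowered it slowly. It went in with no contact force until it reached the floor, so no search by feel was needed. The press at the floor was about 7 N.

**Last checks:**
- **Seated slug:** its top measured 79.4 mm above the table, against 79 mm expected when fully down, and it looked upright.
- **Other slug:** it stands in the left pan, leaning with the beam.
- **Robot:** the gripper is clear, with no contact force.
- **Bystanders:** the ones visible in the last picture looked unmoved. I did not measure them.

**What disagreed:** the fingertips sit about 25 mm higher than the reported TCP suggests. I found this in the side picture and chose grip heights from the pictures. The top camera also placed the slugs about 2 mm off from where they were gripped.

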